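# Set a spherometer on the crown of a convex lens

### The job

Take the digital spherometer off its inclined rest, stand it upright on its three feet on the round optical flat and let go of it so that it can take its zero there. Then take it again from straight above with the gripper pointing down, and balance it level on the crown of the domed lens, on all three feet, lowering it gently onto each glass without dropping it or pressing hard; leave it standing there and do not disturb the other things on the bench.

Things in the scene. Friction and masses are not known exactly. Their poses are not given: they have to be found in the camera images.
- spherometer: digital spherometer, loose, 117 mm tall, 0.25 to 0.45 kg; at first leaning back 60 degrees from upright on its rest, display up. Origin: centre of the plane under its three 8 mm ball feet; z up its axis, x to its back (display at -x), y across its width. Feet 30 mm from the axis, at 60, 180, 300 degrees from x; base 64 mm across, up to z = 22 mm. Centre of mass on the axis
- body_grip (a point): point on the spherometer's axis 85 mm above its foot plane, inside its grey box-shaped head: 46 mm wide (y) with flat sides to grip, 24 mm thick (x; the display ring is 3 mm proud of the front), from 35 to 107 mm above the foot plane, on a neck of 20 mm diameter; an 11 mm wide cap on top
- plunger (a joint): sprung measuring plunger in the middle of the spherometer's base, 6 mm thick, in m: 0 when free (its tip then stands 6 mm below the feet), 0.006 when the instrument stands on a flat, 0.0119 when all three feet stand on the lens; pushed in by less than 1 N. On the lens the foot plane is 5.9 mm below the crown; the instrument leans 1 degree per 1.2 mm off the crown
- bench_rest: grey rest fixed to the bench, base 112x92x8 mm, 59 mm high. Origin: centre of its underside; x to its back. Its back leans back 60 degrees from upright and is only 32 mm wide behind the head, so fingers pass on both sides; two rubber ledges carry two of the feet. At the start the spherometer's origin lies 42 mm in front (-x) of and 35 mm above this origin
- flat_top (a point): centre of the top of the optical flat: a pale greenish glass disc, 120 mm across, top 18 mm above the bench, on a dark rubber mat of 132 mm, fixed
- lens_stand: lens on its stand, fixed to the bench: round grey foot (120 mm across) and sleeve, above it a round black cell 124 mm across with a clear glass dome, 104 mm across, 75 mm radius of curvature, 23 mm above the cell's rim. Origin: centre of the foot's underside, straight below the crown. The crown is 83 to 108 mm above the bench: its head is clamped at a height not told. The glass bears up to 30 N
- slide_box: closed black slide box, 133x89x26 mm, lying flat; bystander; origin: centre of its underside
- amber_dish: yellow-amber petri dish, 93 mm across, 15 mm high; bystander; origin: centre of its underside
- red_dish: dark red petri dish, 93 mm across, 15 mm high; bystander; origin: centre of its underside
- black_marker: black and white marker pen, 138 mm long, lying on the bench; bystander; origin: centre of its underside
- tape_roll: roll of tan masking tape lying flat, 100 mm across, 25 mm high; bystander; origin: centre of its underside
- tweezers: steel tweezers, 123 mm long, lying on the bench; bystander; origin: centre of its underside
- lamp_shade (a point): middle of the white shade of the desk lamp that hangs over the bench on the left, about 200 mm across, from 0.2 to 0.41 m above the bench, fixed; keep the arm clear of it
- optical_flat: the optical flat on its mat, 132 mm across; origin: centre of the underside

How it is judged:
By the outcome, as a careful person would: the job done as asked, in the order asked, and still so for the second after the job is handed in, with the robot touching nothing.
It also fails if it takes over 59 s, if anything falls off the work surface, if the arm or the gripper's body presses on something with over 40 N, if the wrist force passes 120 N, or if a joint passes its speed limit or range.

### The arm

A 6-joint arm with a two-finger parallel gripper is mounted at the origin on a cart in front of the work surface, level with it; the furniture and walls round the work are solid. World frame = base frame: x ahead of the robot, y to its left, z up, the work surface at z = 0. Lengths are in m, angles in rad, forces in N, time in s.
With the tool pointing down it reaches from about 0.375 to 0.9 m from the base axis. Payload 3.1 kg.
Tool frame: the origin (TCP) lies on the centre line of the jaws, within the pads' length; the fingertips stand 22 mm ahead of it and the grasp point (between the pads) lies 3 mm ahead of it; z points along the fingers, y is the line along which they close (so a half turn about z gives the same grasp; the last joint's range is limited). The gripper opens to 85 mm and grips with 20 to 120 N. Pads are 22 mm wide; open, the fingers measure 114 mm over their backs; the gripper's body (76 mm by 85 mm) begins 54 mm behind the grasp point. The pads swing forward as they close: fully open they stand 13 mm farther back than shut.
Start: joints at [-1.401, 0.527, 1.433, -0, 1.181, -0.178], TCP at [0.213, -0.588, 0.253] pointing down, gripper open.
Joint ranges: [-3.08, 3.08], [-0.75, 2.2], [0.22, 2.44], [-1.43, 4.57], [0, 2.65], [-2.85, 2.85]. Speed limits (rad/s): [2.79, 2.79, 3.14, 3.14, 3.14, 3.14].

### API

Orientations are given as a unit quaternion [x, y, z, w].
In Python, from station import manip, imaging, order, probe_bus gives the robot as it stands (manip), with the cameras (imaging), the job (order) and the readings (probe_bus).
- The arm moves only by the shell command python3 drive.py FILE [FORCE], which reads ROWS from the file FILE. ROWS is 1 to 20 rows, parted by a bar, with the numbers parted by commas; each row has 5 numbers: dx, dy, dz in shares of 60 cm (1.0 is 60 cm), then a turn about the tool's z in normalised numbers (1 is 360 degrees), then the opening from 0.0 (shut) to 1.0 (fully open); each row is the pose to reach, as a shift and turn from the pose commanded when the command began, along the tool's axes at that moment; what a row does not reach only later rows make up. A row lasts 1/10 s, in which the tool goes at most 0.05 m and 0.15 rad, less where a joint would pass 70% of its speed; a pose out of reach is approached as far as the arm can. The fingers move at their own pace and stop on an object; FORCE is the grip in N (left out, the last holds). Time passes only in rows, so rows that do not move let the fingers close. It prints the time, the measured TCP pose, the force, the opening and the grip force at its end. No shift or turn number may pass 1 either way. Input that does not fit is refused with a message, and nothing moves.
- probe_bus.sense(): the state, without advancing time (a new reading comes with each control period).
- imaging.snapshot(name): name is "scene" or "top" or "wrist"; returns a dict with "pixels" (480x640x3 uint8, red, green, blue), "range_z" (480x640 float32, m along the optical axis (not along the pixel's ray), 0 where there is no reading), "fov_y" (degrees; the focal length in pixels is half the picture's height over the tangent of half this angle, whatever the lens; pixels are square), "cx", "cy" (the principal point, pixels), "R" (3x3) and "t" (3): a world point X has camera coordinates R X + t; the wrist camera has in their place "hand_eye" (4x4, takes a point from camera to tool coordinates, whose origin is the TCP and whose axes are the flange's). Camera axes: x right, y down, z forward; pixel columns grow to the right and rows downward; lengths in m; the calibration is good to about 2 mm. A picture is of the moment at which its call begins: read the wrist's pose just before it.
- order.sign_off(): hands the job in; it is judged then, once.
The state is a dict: "t": time; "q": joint angles; "qd": joint speeds; "tau": joint torques, N m; "tcp_pos": TCP position; "tool_rot": TCP orientation; "force": force on the tool from outside, world axes, zero at the start; "ft_torque": the same for the moment, N m; "finger_gap": opening from 0.0 (shut) to 1.0 (fully open); "gripper_force": force on a finger pad.
Only numpy, scipy, OpenCV 4.12 (cv2) and the standard library are available. Lean on these libraries where they do the work, as an engineer would, in place of code of your own. Each camera call takes 0.05 s, during which the arm holds its last target. There are 200 camera calls.

## Working session

There is one attempt and no reset: what is moved stays moved. The work goes in short steps, Python scripts to look and compute and a shell command to move; the robot and the scene stay as the last step left them, time stands still between calls to the robot, and variables do not carry over. Pictures are saved under pics/ and viewed, at most 13 in all, crops included, and the job is handed in when it is done.

```bash
ls; mkdir -p pics
cat > h.py <<'E'
import numpy as np, cv2
from station import manip, imaging, order, probe_bus
from scipy.spatial.transform import Rotation as Ro
def snap(n):
    s=probe_bus.sense(); d=imaging.snapshot(n); d['s']=s
    d['f']=240/np.tan(np.radians(d['fov_y'])/2)
    np.save('/tmp/%s.npy'%n,d,allow_pickle=True); return d
def load(n): return np.load('/tmp/%s.npy'%n,allow_pickle=True).item()
def cloud(d):
    v,u=np.mgrid[:480,:640]; z=d['range_z']
    P=np.stack([(u-d['cx'])/d['f']*z,(v-d['cy'])/d['f']*z,z],-1)
    if 'R' in d: W=(P-d['t'])@d['R']
    else:
        H=np.array(d['hand_eye']);P=P@H[:3,:3].T+H[:3,3]
        W=P@Ro.from_quat(d['s']['tool_rot']).as_matrix().T+d['s']['tcp_pos']
    W=np.array(W);W[z==0]=np.nan; return W
E
python3 - <<'E'
from h import *
s=probe_bus.sense();print(s)
for n in ('scene','top'):
    d=snap(n);cv2.imwrite('pics/%s0.png'%n,d['pixels'][:,:,::-1]);print(d['R'],d['t'],d['fov_y'],d['cx'],d['cy'])
E
```

```text
drive.py
pics
station.py
{'t': 0.0, 'q': array([-1.40150864e+00,  5.28492786e-01,  1.43391702e+00,  3.57512183e-06,
        1.18139431e+00, -1.78498946e-01]), 'qd': array([-1.35917668e-03, -7.00139484e-05, -1.00426472e-03, -6.98307505e-04,
       -1.34427191e-04, -1.64447587e-03]), 'tau': array([-4.35684451e-04, -4.42354596e+01, -1.78028387e+01, -4.13826565e-04,
        8.50067911e-03, -1.59065214e-07]), 'tcp_pos': array([ 0.21292464, -0.58689356,  0.25231253]), 'tool_rot': array([ 9.84918134e-01,  1.73017475e-01,  6.74554550e-06, -1.10571335e-03]), 'force': array([ 1.13026189, -0.35363381,  0.06357574]), 'ft_torque': array([ 0.02585981, -0.03004696,  0.0150763 ]), 'gripper_force': 0.0, 'finger_gap': 0.9993727141543917}
[[-0.61403644 -0.78916006 -0.01362572]
 [-0.38032899  0.3109685  -0.87100428]
 [ 0.69159895 -0.5296461  -0.49108644]] [0.30042453 0.3936192  1.13736123] 42.95532518481986 302.08867697770205 244.21043444813188
[[ 0.00453514 -0.99973556 -0.02254413]
 [-0.99181398 -0.00161999 -0.12768086]
 [ 0.12761057  0.02293863 -0.99155906]] [-0.0246066   0.54215835  1.2769043 ] 55.32289220907895 315.9155375839473 235.26448023006702
```

View pics/scene0.png

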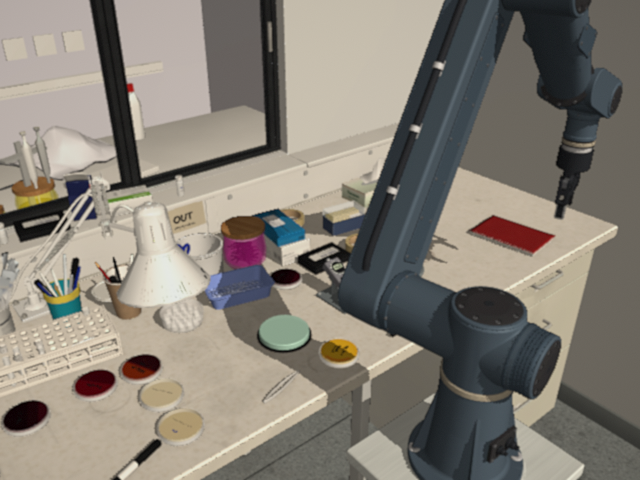

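View pics/top0.png

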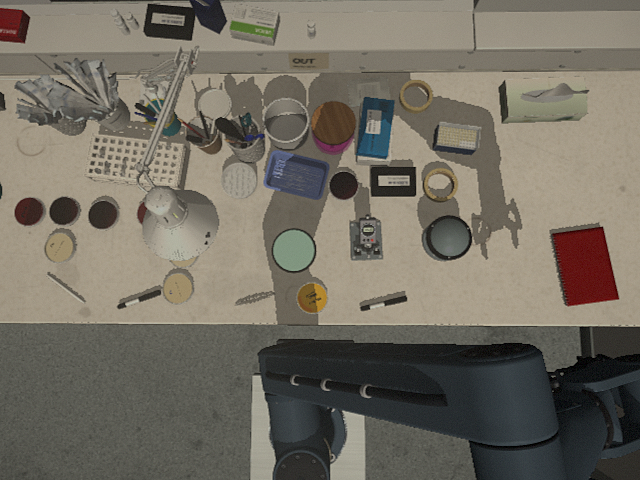

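The top view shows the flat at about (294,250), the rest with the spherometer at (366,237) and the lens at (447,238). The lamp is at (180,225), with bystanders around.

Run:
```python
from h import *
d=load('top');W=cloud(d)
im=d['pixels'][190:285,260:490]
cv2.imwrite('pics/c.png',cv2.resize(im,None,fx=3.4,fy=3.4,interpolation=cv2.INTER_CUBIC)[:,:,::-1])
for n,(u,v) in dict(flat=(294,250),lens=(447,238),sph=(366,232),bench=(330,270),bench2=(400,270),amber=(312,297),marker=(384,300),box=(393,181),red=(343,184),tape=(440,168),lamp=(180,225)).items(): print(n,W[v,u].round(4))
hg=W[...,2]
def circ(m,name):
    P=W[m]; (c,r)=cv2.minEnclosingCircle(P[:,:2].astype(np.float32)); print(name,len(P),c,r,np.median(P[:,2]),P[:,2].max(),P.mean(0))
v,u=np.mgrid[:480,:640]
circ((np.hypot(u-294,v-250)<28)&(abs(hg-.018)<.006)&(d['pixels'][...,1]>100)&(d['pixels'][...,1].astype(int)-d['pixels'][...,0]>15),'flat')
m=(np.hypot(u-447,v-238)<32)&(hg>.04); circ(m,'lens')
P=W[m]; 
m=(np.hypot(u-447,v-238)<24)&(hg>.04);Q=W[m]
A=np.c_[2*Q,np.ones(len(Q))];x=np.linalg.lstsq(A,(Q**2).sum(1),rcond=None)[0];print('sphere',x[:3],np.sqrt(x[3]+x[:3]@x[:3]))
m=(abs(u-366)<22)&(abs(v-237)<28)&(hg>.012);S=W[m];print(S.min(0),S.max(0))
```

```text
flat [0.5017 0.0409 0.0142]
lens [ 0.5271 -0.3789  0.0985]
sph [ 0.5452 -0.1619  0.0834]
bench [ 4.448e-01 -6.360e-02  1.000e-04]
bench2 [ 0.4457 -0.2669 -0.0028]
amber [ 0.3668 -0.012   0.0115]
marker [ 0.3591 -0.2191 -0.0008]
box [ 0.7033 -0.2469  0.0257]
red [ 0.6976 -0.1017  0.0131]
tape [ 0.7422 -0.3845  0.0251]
lamp [0.5296 0.2802 0.3114]
flat 1257 (0.5018044710159302, 0.0429810993373394) 0.0591743178665638 0.017740841916830632 0.023998678647824023 [0.50117842 0.04314293 0.01774822]
lens 1625 (0.5317920446395874, -0.38849344849586487) 0.06272800266742706 0.08792695679845833 0.10883905810428728 [ 0.52977245 -0.3849641   0.08821087]
sphere [ 0.532118   -0.38902327  0.02709754] 0.07583902481873761
[ 0.47323221 -0.21096394  0.01203825] [ 0.59165712 -0.12459655  0.10077055]
```

View pics/c.png

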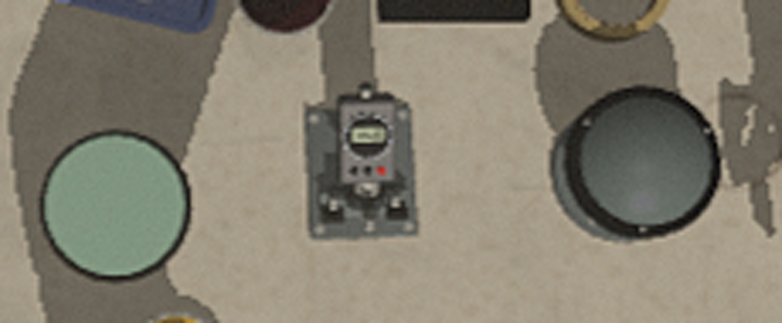

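Careful with the scale: shifts go in shares of 60 cm and turns go in shares of 360 degrees. That gives: 0.429 m is 0.715, -0.297 m is -0.495, 0.313 rad is 0.0498.

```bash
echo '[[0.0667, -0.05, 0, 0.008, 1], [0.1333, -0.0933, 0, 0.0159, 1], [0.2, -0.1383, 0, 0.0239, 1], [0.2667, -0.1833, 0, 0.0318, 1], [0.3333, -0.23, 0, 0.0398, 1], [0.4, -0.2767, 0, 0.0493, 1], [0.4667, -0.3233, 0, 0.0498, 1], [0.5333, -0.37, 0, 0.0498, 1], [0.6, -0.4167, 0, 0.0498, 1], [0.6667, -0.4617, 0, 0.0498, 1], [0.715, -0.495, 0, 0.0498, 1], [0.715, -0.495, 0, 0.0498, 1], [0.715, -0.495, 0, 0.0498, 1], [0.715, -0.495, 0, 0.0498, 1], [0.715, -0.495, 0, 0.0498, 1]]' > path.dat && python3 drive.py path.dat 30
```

```text
refused: ROWS must be rows parted by a bar, with the numbers parted by commas. Nothing was moved.
```

The call was refused and nothing moved: it wants rows parted by a bar, with the numbers parted by commas. Same move again in that form.

```bash
echo '0.0667,-0.05,0,0.008,1 | 0.1333,-0.0933,0,0.0159,1 | 0.2,-0.1383,0,0.0239,1 | 0.2667,-0.1833,0,0.0318,1 | 0.3333,-0.23,0,0.0398,1 | 0.4,-0.2767,0,0.0493,1 | 0.4667,-0.3233,0,0.0498,1 | 0.5333,-0.37,0,0.0498,1 | 0.6,-0.4167,0,0.0498,1 | 0.6667,-0.4617,0,0.0498,1 | 0.715,-0.495,0,0.0498,1 | 0.715,-0.495,0,0.0498,1 | 0.715,-0.495,0,0.0498,1 | 0.715,-0.495,0,0.0498,1 | 0.715,-0.495,0,0.0498,1' > path.dat && python3 drive.py path.dat 30
python3 - <<'E'
from h import *
d=snap('wrist');s=d['s'];print(s['tcp_pos'],s['tool_rot'],s['force'],s['qd'].round(3),s['t']);cv2.imwrite('pics/w1.png',d['pixels'][:,:,::-1]);print(np.array(d['hand_eye']).round(3),d['fov_y'])
E
```

```text
t: 1.6
tcp_pos: [0.5144, -0.1632, 0.2532]
tool_rot: [1.0, 0.016, -0.0, -0.0]
force: [-0.5, 0.2, -0.2]
finger_gap: 0.997
gripper_force: 0.0
[ 0.51442525 -0.16321943  0.253165  ] [ 9.99865245e-01  1.64135284e-02 -2.96007763e-04 -2.06900088e-05] [-0.48740537  0.175524   -0.19284128] [-0.004 -0.001  0.     0.002  0.     0.001] 1.6
[[ 0.    -0.962 -0.274  0.07 ]
 [ 1.     0.    -0.    -0.   ]
 [ 0.    -0.274  0.962 -0.12 ]
 [ 0.     0.     0.     1.   ]] 60.84565794662841
```

View pics/w1.png

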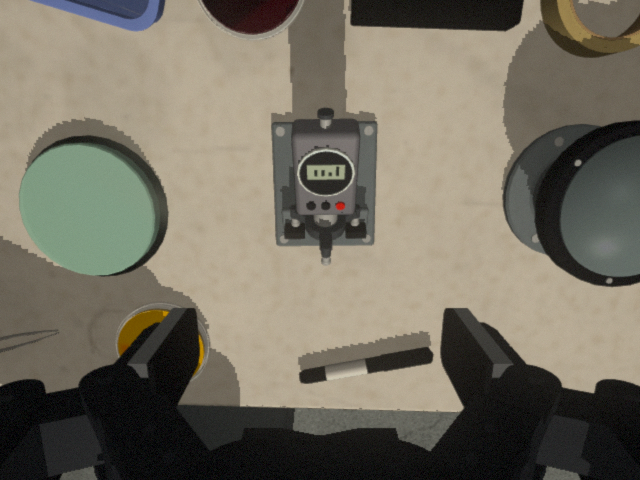

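```bash
cat >> h.py <<'E'
def ray(d,u,v,z):
    p=np.array([(u-d['cx'])/d['f'],(v-d['cy'])/d['f'],1.])
    if 'R' in d: R=np.array(d['R']).T;o=-R@np.array(d['t'])
    else:
        H=np.array(d['hand_eye']);T=Ro.from_quat(d['s']['tool_rot']).as_matrix();R=T@H[:3,:3];o=T@H[:3,3]+d['s']['tcp_pos']
    r=R@p; return o+r*(z-o[2])/r[2]
E
python3 - <<'E'
from h import *
d=load('wrist');W=cloud(d);c=[ray(d,u,v,.008) for u,v in [(272,122),(377,122),(375,244.5),(277,245.5)]]
c=np.array(c);print(c.round(4),c.mean(0), [np.degrees(np.arctan2(*(c[i]-c[j])[[1,0]])) for i,j in ((0,3),(1,2))],np.degrees(np.arctan2(*(c[0]-c[1])[[1,0]]))-90,np.degrees(np.arctan2(*(c[3]-c[2])[[1,0]]))-90)
v,u=np.mgrid[:480,:640]
m=(u>295)&(u<357)&(v>122)&(v<212)&(W[...,2]>.045)
P=W[m];print(P.min(0),P.max(0))
# head front plane fit
from numpy.linalg import svd
for _ in range(4):
    c0=np.median(P,0);U,S,Vt=svd(P-P.mean(0),full_matrices=False);r=(P-P.mean(0))@Vt[2];P=P[abs(r-np.median(r))<.003]
print('plane',P.mean(0),Vt[2],len(P))
for row in range(125,215,8):
    r=[u_ for u_ in range(285,365) if W[row,u_,2]>.04]
    if r: print(row,W[row,r[0]].round(4),W[row,r[-1]].round(4),((W[row,r[0]]+W[row,r[-1]])/2).round(4))
m=(abs(v-203)<90)&(u>535)&(W[...,2]>.06);Q=W[m];print('lens',Q.max(0),Q.min(0))
m=(np.hypot(u-625,v-205)<60)&(W[...,2]>.08);Q=W[m]
A=np.c_[2*Q,np.ones(len(Q))];x=np.linalg.lstsq(A,(Q**2).sum(1),rcond=None)[0];print('sphere',x[:3],np.sqrt(x[3]+x[:3]@x[:3]))
g=d['pixels'].astype(int);m=(u<180)&(g[...,1]-g[...,0]>15)&(abs(W[...,2]-.018)<.005);Q=W[m]
print('flat',cv2.minEnclosingCircle(Q[:,:2].astype(np.float32)),np.median(Q[:,2]))
E
```

```text
[[ 0.5863 -0.1199  0.008 ]
 [ 0.5892 -0.2098  0.008 ]
 [ 0.48   -0.2158  0.008 ]
 [ 0.476  -0.1246  0.008 ]] [ 0.53288456 -0.16752845  0.008     ] [np.float64(2.4723324458767713), np.float64(3.115376257549975)] 1.8860694141187082 2.4979384450310818
[ 0.52072558 -0.18979038  0.06099258] [ 0.58712373 -0.14449644  0.0988637 ]
plane [ 0.55745717 -0.16636265  0.08792341] [-0.44982433 -0.03564996  0.89240526] 3314
125 [ 0.5844 -0.1419  0.0823] [ 0.5859 -0.1871  0.0818] [ 0.5851 -0.1645  0.082 ]
133 [ 0.5792 -0.1417  0.0887] [ 0.5807 -0.1872  0.0915] [ 0.58   -0.1644  0.0901]
141 [ 0.5741 -0.142   0.0915] [ 0.5756 -0.1873  0.0932] [ 0.5748 -0.1646  0.0924]
149 [ 0.5688 -0.1426  0.0895] [ 0.5703 -0.1871  0.0916] [ 0.5695 -0.1648  0.0906]
157 [ 0.5632 -0.1424  0.086 ] [ 0.5647 -0.188   0.0859] [ 0.5639 -0.1652  0.0859]
165 [ 0.5575 -0.143   0.0831] [ 0.5591 -0.1877  0.0842] [ 0.5583 -0.1654  0.0837]
173 [ 0.5517 -0.1437  0.0812] [ 0.5529 -0.1886  0.0787] [ 0.5523 -0.1661  0.08  ]
181 [ 0.5453 -0.1434  0.0754] [ 0.5467 -0.1885  0.075 ] [ 0.546  -0.166   0.0752]
189 [ 0.5393 -0.1442  0.0739] [ 0.5405 -0.1891  0.072 ] [ 0.5399 -0.1667  0.0729]
197 [ 0.5324 -0.144   0.0682] [ 0.5339 -0.1891  0.0686] [ 0.5332 -0.1665  0.0684]
205 [ 0.5259 -0.1447  0.0661] [ 0.5275 -0.1888  0.0666] [ 0.5267 -0.1668  0.0663]
213 [ 0.519  -0.1462  0.0628] [ 0.5203 -0.188   0.0621] [ 0.5197 -0.1671  0.0624]
lens [ 0.59593259 -0.32634693  0.10294738] [ 0.47238716 -0.41143358  0.06222965]
sphere [ 0.53410146 -0.38833255  0.03140394] 0.07124947923545562
flat ((0.5044196248054504, 0.04316644370555878), 0.05994134768843651) 0.01770885741720174
```

In the tool's units: 0.175 m is 0.2917, 0.05 m is 0.0833, -0.007 rad is -0.0011.

```bash
echo '0.0667,0.0067,0.0333,-0.0011,1 | 0.0833,0.0067,0.1,-0.0011,1 | 0.0833,0.0067,0.1667,-0.0011,1 | 0.0833,0.0067,0.225,-0.0011,1 | 0.0833,0.0067,0.2667,-0.0011,1 | 0.0833,0.0067,0.2917,-0.0011,1 | 0.0833,0.0067,0.2917,-0.0011,1 | 0.0833,0.0067,0.2917,-0.0011,1' > path.dat && python3 drive.py path.dat 20
python3 - <<'E'
from h import *
d=snap('wrist');s=d['s'];print(s['tcp_pos'],s['tool_rot'],s['force']);cv2.imwrite('pics/w2.png',d['pixels'][:,:,::-1])
E
```

```text
t: 2.45
tcp_pos: [0.5657, -0.1652, 0.079]
tool_rot: [1.0, 0.02, 0.001, 0.0]
force: [0.8, 0.3, 0.5]
finger_gap: 0.998
gripper_force: 0.0
[ 0.56569214 -0.16517513  0.07898017] [9.99789974e-01 2.04840316e-02 5.62320712e-04 3.10375116e-04] [0.75939101 0.25423111 0.51487428]
```

View pics/w2.png

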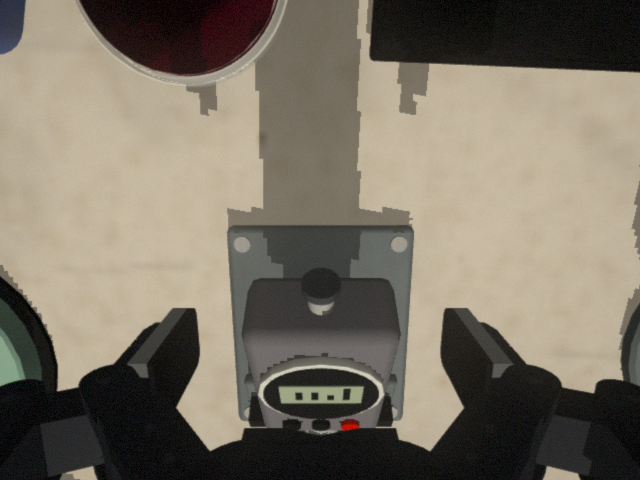

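The head (centre about u=321) is centred between the fingers (pads at u 195 and 443). I'll close the gripper.

```bash
echo '0,0,0,0,0.3 | 0,0,0,0,0.3 | 0,0,0,0,0.3 | 0,0,0,0,0.3 | 0,0,0,0,0.3 | 0,0,0,0,0.3 | 0,0,0,0,0.3' > path.dat && python3 drive.py path.dat 20
```

```text
t: 3.2
tcp_pos: [0.5658, -0.1647, 0.0794]
tool_rot: [1.0, 0.021, 0.001, 0.001]
force: [-1.0, -0.2, 5.5]
finger_gap: 0.532
gripper_force: 24.6
```

In the tool's units: -0.0366 m is -0.061, -0.0295 m is -0.0492.

```bash
echo '-0.0083,0,-0.0083,0,0.3 | -0.0177,0,-0.0167,0,0.3 | -0.0275,0,-0.0237,0,0.3 | -0.0383,0,-0.0303,0,0.3 | -0.0492,0,-0.0358,0,0.3 | -0.061,0,-0.041,0,0.3 | -0.061,0,-0.041,0,0.3' > path.dat && python3 drive.py path.dat
python3 - <<'E'
from h import *
d=snap('wrist');t=snap('scene');s=d['s'];print(s['tcp_pos'],s['force'],s['gripper_force'])
t=snap('top')
a=cv2.resize(d['pixels'],(400,300));b=cv2.resize(t['pixels'][170:290,290:450],(400,300),interpolation=cv2.INTER_CUBIC);c=cv2.resize(load('scene')['pixels'][200:350,250:450],(400,300),interpolation=cv2.INTER_CUBIC)
cv2.imwrite('pics/w3.png',np.vstack([np.hstack([a,b]),np.hstack([c,c*0])])[:,:,::-1])
E
```

```text
t: 3.9
tcp_pos: [0.5279, -0.1662, 0.1037]
tool_rot: [1.0, 0.021, -0.0, 0.0]
force: [3.2, -1.1, 1.6]
finger_gap: 0.537
gripper_force: 24.1
[ 0.52785419 -0.16622978  0.10370828] [ 3.19578502 -1.10380584  1.56686895] 24.066925942897797
```

View pics/w3.png

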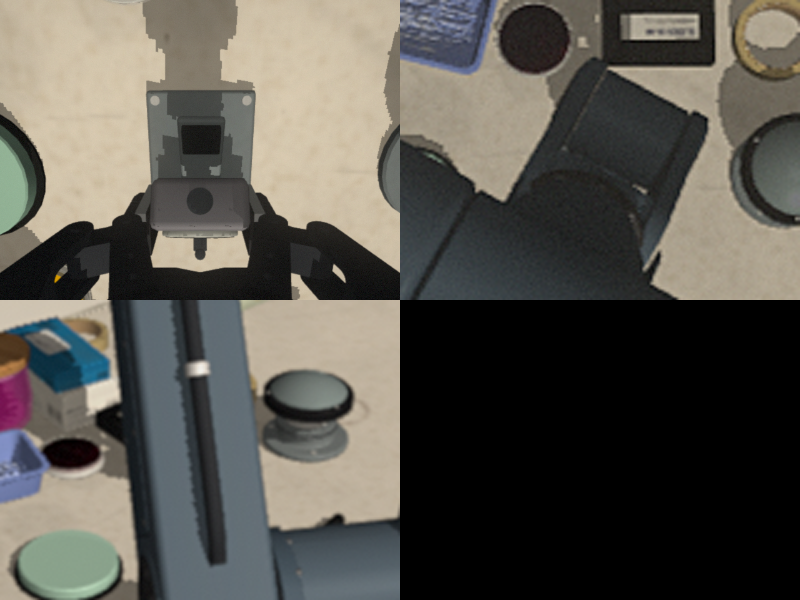

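The head is rotating in the pads as planned (cap now at about (400,400) full-res). I'll carry on to upright.

In the tool's units: -0.0445 m is -0.0742, -0.037 m is -0.0617.

```bash
echo '-0.0117,0,-0.0033,0,0.3 | -0.0242,0,-0.0065,0,0.3 | -0.0367,0,-0.0083,0,0.3 | -0.0492,0,-0.0087,0,0.3 | -0.0617,0,-0.0083,0,0.3 | -0.0742,0,-0.0065,0,0.3 | -0.0742,0,-0.0065,0,0.3' > path.dat && python3 drive.py path.dat
cat >> h.py <<'E'
def tilt():
    d=snap('wrist');s=d['s'];W=cloud(d);T=Ro.from_quat(s['tool_rot']).as_matrix()
    L=(W-s['tcp_pos'])@T   # tool coords
    m=(abs(L[...,1])<.022)&(L[...,0]>-.06)&(L[...,0]<.06)&(L[...,2]>-.045)&(L[...,2]<.005)
    P=L[m]; print('n',len(P),P.min(0).round(4),P.max(0).round(4))
    P=P[np.hypot(P[:,0]-np.median(P[:,0]),P[:,1])>.0075]
    for _ in range(6):
        c=P.mean(0);n=np.linalg.svd(P-c,full_matrices=False)[2][2];r=(P-c)@n;P=P[abs(r)<max(.0015,2*r.std()) ] if _<3 else P[abs(r)<.0015]
    n=n*-np.sign(n[2]);c=P.mean(0)
    print('top face c',c.round(4),len(P),'lean x,y deg (tool)',np.degrees(np.arcsin(n[:2])).round(2),P.min(0).round(3),P.max(0).round(3))
    print(s['tcp_pos'].round(4),s['tool_rot'].round(4),s['force'].round(1),'t',s['t']); return d
E
python3 - <<'E'
from h import *
d=tilt();cv2.imwrite('pics/w4.png',d['pixels'][:,:,::-1])
E
```

```text
t: 4.75
tcp_pos: [0.4821, -0.1672, 0.1064]
tool_rot: [1.0, 0.021, -0.002, -0.001]
force: [1.5, -0.8, -2.5]
finger_gap: 0.528
gripper_force: 24.4
n 17103 [-0.002 -0.022 -0.045] [0.0221 0.022  0.005 ]
top face c [ 0.0124  0.0001 -0.0206] 2442 lean x,y deg (tool) [38.55 -0.12] [ 0.006 -0.022 -0.024] [ 0.022  0.022 -0.012]
[ 0.4821 -0.1672  0.1064] [ 9.998e-01  2.060e-02 -1.600e-03 -9.000e-04] [ 1.5 -0.8 -2.5] t 4.75
```

View pics/w4.png

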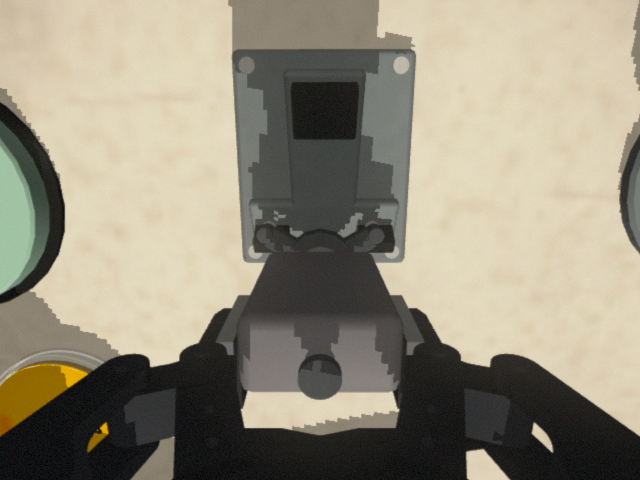

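```bash
cat >> h.py <<'E'
def face(d,u0,u1,v0,v1):
    s=d['s'];T=Ro.from_quat(s['tool_rot']).as_matrix();L=(cloud(d)-s['tcp_pos'])@T
    P=L[v0:v1,u0:u1].reshape(-1,3);P=P[np.isfinite(P[:,0])]
    for _ in range(5):
        c=P.mean(0);n=np.linalg.svd(P-c,full_matrices=False)[2][2];r=(P-c)@n;P=P[abs(r-np.median(r))<max(2*r.std(),5e-4)]
    n=n*(-np.sign(n[2]) if abs(n[2])>.6 else np.sign(n[0]));print('face',c.round(4),n.round(3),'deg',np.degrees(np.arctan2(n[0],-n[2])).round(2),len(P),'std',r.std().round(5))
E
python3 - <<'E'
from h import *
d=load('wrist')
face(d,255,390,322,350);face(d,265,375,260,308)
L=(cloud(d)-d['s']['tcp_pos'])@Ro.from_quat(d['s']['tool_rot']).as_matrix()
for v in range(250,400,10): print(v,L[v,275].round(4),L[v,365].round(4))
E
```

```text
face [ 0.0163  0.0005 -0.0223] [ 0.122  0.001 -0.992] deg 7.04 3265 std 0.00047
face [ 0.0204 -0.0001  0.0061] [0.999 0.001 0.04 ] deg 92.31 5109 std 0.0002
250 [ 0.0138 -0.0211  0.0641] [0.0141 0.0212 0.0632]
260 [ 0.0195 -0.0176  0.032 ] [0.0193 0.0178 0.0327]
270 [ 0.0201 -0.0162  0.0189] [0.0195 0.0165 0.0204]
280 [ 0.02   -0.0152  0.0091] [0.0205 0.0151 0.0079]
290 [ 0.0204 -0.0141 -0.0006] [ 0.0206  0.0142 -0.001 ]
300 [ 0.0209 -0.0132 -0.0094] [ 0.0209  0.0133 -0.0093]
310 [ 0.0218 -0.0122 -0.0182] [ 0.0215  0.0124 -0.0174]
320 [ 0.0201 -0.012  -0.0207] [ 0.0203  0.012  -0.0212]
330 [ 0.0176 -0.012  -0.0217] [ 0.0178  0.012  -0.0219]
340 [ 0.0155 -0.0119 -0.0231] [ 0.0144  0.0122 -0.0213]
350 [ 0.0123 -0.012  -0.0228] [ 0.0119  0.0122 -0.0221]
360 [ 0.0096 -0.012  -0.0233] [ 0.009   0.0122 -0.0223]
370 [ 0.0065 -0.0122 -0.0232] [ 0.0063  0.0123 -0.0229]
380 [ 0.003  -0.0123 -0.0227] [ 0.0032  0.0123 -0.0229]
390 [-0.0003 -0.0124 -0.0225] [-0.0006  0.0126 -0.0221]
```

The body is nearly upright, leaning back about 2.3°, with its axis 9 mm ahead of the pad centre. I'll lift it and carry it smoothly to above the flat.

In the tool's units: -0.209 m is -0.3483, -0.05 m is -0.0833.

```bash
echo '0,0,-0.0083,0,0.3 | 0,0,-0.025,0,0.3 | 0,0,-0.05,0,0.3 | 0.0017,-0.0067,-0.07,0,0.3 | 0.005,-0.0233,-0.0833,0,0.3 | 0.0083,-0.0467,-0.0833,0,0.3 | 0.0117,-0.0767,-0.0833,0,0.3 | 0.015,-0.11,-0.0833,0,0.3 | 0.0183,-0.145,-0.0833,0,0.3 | 0.0217,-0.18,-0.0833,0,0.3 | 0.025,-0.215,-0.0833,0,0.3 | 0.0283,-0.25,-0.0833,0,0.3 | 0.0317,-0.2817,-0.0833,0,0.3 | 0.0333,-0.3083,-0.0833,0,0.3 | 0.0333,-0.3283,-0.0833,0,0.3 | 0.0343,-0.3417,-0.0833,0,0.3 | 0.0343,-0.3483,-0.0833,0,0.3 | 0.0343,-0.3483,-0.0833,0,0.3 | 0.0343,-0.3483,-0.0833,0,0.3' > path.dat && python3 drive.py path.dat
python3 - <<'E'
from h import *
d=tilt();face(d,255,390,322,350);face(d,265,375,260,308);cv2.imwrite('pics/w5.png',d['pixels'][:,:,::-1])
E
```

```text
t: 6.7
tcp_pos: [0.4961, 0.0416, 0.1568]
tool_rot: [1.0, 0.021, 0.0, 0.0]
force: [0.6, -0.7, -3.9]
finger_gap: 0.536
gripper_force: 24.2
n 17086 [-0.0017 -0.022  -0.045 ] [0.0223 0.022  0.005 ]
top face c [ 0.0124  0.0001 -0.0207] 2483 lean x,y deg (tool) [38.28 -0.21] [ 0.006 -0.022 -0.025] [ 0.022  0.022 -0.012]
[0.4961 0.0416 0.1568] [9.998e-01 2.070e-02 0.000e+00 1.000e-04] [ 0.6 -0.7 -3.9] t 6.7
face [ 0.0163  0.0007 -0.0222] [ 0.127 -0.002 -0.992] deg 7.29 3302 std 0.00049
face [ 0.0204 -0.0001  0.0061] [0.999 0.001 0.041] deg 92.38 5125 std 0.00019
```

View pics/w5.png

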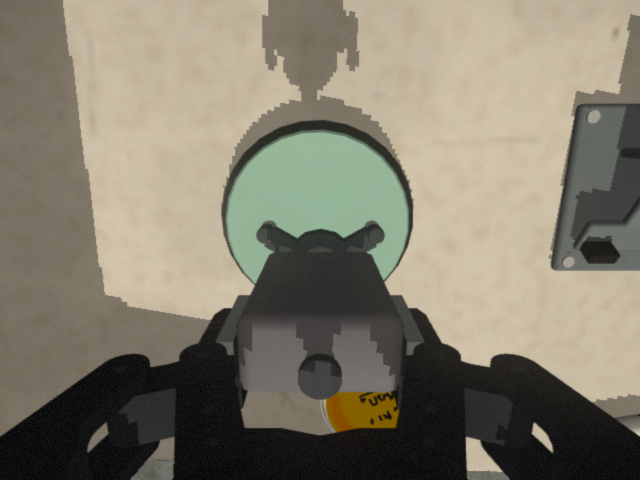

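Held steady, feet over the flat at (268,235) and (372,235). I'll lower it to just above contact.

In the tool's units: 0.049 m is 0.0817, 0.047 m is 0.0783.

```bash
echo '0,0,0.01,0,0.3 | 0,0,0.025,0,0.3 | 0,0,0.0417,0,0.3 | 0,0,0.0567,0,0.3 | 0,0,0.07,0,0.3 | 0,0,0.0783,0,0.3 | 0,0,0.0817,0,0.3 | 0,0,0.0817,0,0.3' > path.dat && python3 drive.py path.dat
for i in 1 ; do echo '0,0,0.0017,0,0.3 | 0,0,0.0033,0,0.3 | 0,0,0.0033,0,0.3' > path.dat && python3 drive.py path.dat; done
```

```text
t: 7.55
tcp_pos: [0.4959, 0.042, 0.1075]
tool_rot: [1.0, 0.021, -0.0, -0.0]
force: [0.5, -0.2, -3.1]
finger_gap: 0.534
gripper_force: 24.1
t: 7.85
tcp_pos: [0.4962, 0.0419, 0.106]
tool_rot: [1.0, 0.021, 0.0, 0.0]
force: [0.9, 0.4, -4.0]
finger_gap: 0.535
gripper_force: 24.1
```

In the tool's units: 0.0015 m is 0.0025, 0.0007 m is 0.0012.

```bash
echo '0,0,0.0012,0,0.3 | 0,0,0.0025,0,0.3 | 0,0,0.0025,0,0.3' > path.dat && python3 drive.py path.dat; echo '0,0,0.0008,0,0.3 | 0,0,0.0017,0,0.3 | 0,0,0.0017,0,0.3' > path.dat && python3 drive.py path.dat; echo '0,0,0.0008,0,0.3 | 0,0,0.0008,0,0.3' > path.dat && python3 drive.py path.dat
```

```text
t: 8.15
tcp_pos: [0.4962, 0.0419, 0.1043]
tool_rot: [1.0, 0.021, 0.0, 0.0]
force: [0.2, 0.3, -4.6]
finger_gap: 0.534
gripper_force: 24.1
t: 8.45
tcp_pos: [0.4961, 0.0419, 0.1033]
tool_rot: [1.0, 0.021, 0.0, -0.0]
force: [0.8, -0.8, -3.6]
finger_gap: 0.54
gripper_force: 24.1
t: 8.65
tcp_pos: [0.4961, 0.0419, 0.1028]
tool_rot: [1.0, 0.021, 0.0, -0.0]
force: [0.2, -0.0, -3.5]
finger_gap: 0.535
gripper_force: 24.1
```

In the tool's units: 0.0005 m is 0.0008.

```bash
echo '0,0,0.0008,0,0.3 | 0,0,0.0008,0,0.3' > path.dat && python3 drive.py path.dat;echo '0,0,0.0008,0,0.3 | 0,0,0.0008,0,0.3' > path.dat && python3 drive.py path.dat; echo '0,0,0.0008,0,0.3 | 0,0,0.0008,0,0.3' > path.dat && python3 drive.py path.dat
```

```text
t: 8.85
tcp_pos: [0.4961, 0.0419, 0.1023]
tool_rot: [1.0, 0.021, 0.0, -0.0]
force: [-0.7, 0.4, -2.4]
finger_gap: 0.539
gripper_force: 24.3
t: 9.05
tcp_pos: [0.4962, 0.0419, 0.1021]
tool_rot: [1.0, 0.021, 0.0, 0.0]
force: [0.5, 0.5, 0.3]
finger_gap: 0.533
gripper_force: 24.7
t: 9.25
tcp_pos: [0.4961, 0.0419, 0.102]
tool_rot: [1.0, 0.021, 0.0, 0.0]
force: [-2.5, 0.2, 5.8]
finger_gap: 0.536
gripper_force: 25.2
```

In the tool's units: -0.0038 m is -0.0063, -0.003 m is -0.005.

```bash
echo '-0.0017,0,0,0,0.3 | -0.0033,0,0.0002,0,0.3 | -0.005,0,0.0003,0,0.3 | -0.0063,0,0.0005,0,0.3' > path.dat && python3 drive.py path.dat
python3 - <<'E'
from h import *
d=tilt();face(d,255,390,322,350);face(d,265,375,260,308)
E
```

```text
t: 9.65
tcp_pos: [0.4937, 0.0416, 0.1015]
tool_rot: [1.0, 0.021, 0.002, 0.0]
force: [3.1, 0.5, 3.7]
finger_gap: 0.538
gripper_force: 24.9
n 17481 [-0.0027 -0.022  -0.045 ] [0.0219 0.022  0.005 ]
top face c [ 0.0128 -0.0001 -0.0201] 2320 lean x,y deg (tool) [44.27  0.27] [ 0.006 -0.022 -0.025] [ 0.022  0.022 -0.01 ]
[0.4937 0.0416 0.1015] [9.998e-01 2.080e-02 1.800e-03 2.000e-04] [3.1 0.5 3.7] t 9.65
face [ 0.0164  0.0006 -0.0225] [ 0.137  0.001 -0.991] deg 7.87 3293 std 0.00049
face [ 0.0206 -0.0001  0.0056] [1.    0.001 0.019] deg 91.09 5093 std 0.0002
```

In the tool's units: -0.0018 m is -0.003, -0.001 m is -0.0017.

```bash
echo '-0.0017,0,0,0,0.3 | -0.003,0,0,0,0.3 | -0.003,0,0,0,0.3' > path.dat && python3 drive.py path.dat
python3 - <<'E'
from h import *
d=tilt();face(d,255,390,322,350);face(d,265,375,260,308)
E
```

```text
t: 10.0
tcp_pos: [0.4915, 0.0414, 0.1012]
tool_rot: [1.0, 0.021, 0.001, 0.0]
force: [3.5, 0.3, 3.4]
finger_gap: 0.534
gripper_force: 24.9
n 17673 [-0.0026 -0.022  -0.045 ] [0.0218 0.022  0.005 ]
top face c [ 0.0136 -0.0002 -0.0191] 2315 lean x,y deg (tool) [51.32 -0.07] [ 0.003 -0.022 -0.034] [ 0.022  0.022 -0.007]
[0.4915 0.0414 0.1012] [9.998e-01 2.090e-02 1.200e-03 2.000e-04] [3.5 0.3 3.4] t 10.0
face [ 0.0165  0.0006 -0.0227] [ 0.157 -0.    -0.988] deg 9.04 3340 std 0.00051
face [ 0.0208 -0.0001  0.005 ] [1.    0.    0.002] deg 90.13 5068 std 0.00021
```

In the tool's units: 0.0003 m is 0.0005, -0.0002 m is -0.0003.

```bash
echo '0.0005,0,-0.0003,0,0.3 | 0.0005,0,-0.0003,0,0.3 | 0.0005,0,-0.0003,0,0.6 | 0.0005,0,-0.0003,0,0.6 | 0.0005,0,-0.0003,0,0.8 | 0.0005,0,-0.0003,0,1 | 0.0005,0,-0.0003,0,1 | 0.0005,0,-0.0003,0,1 | 0.0005,0,-0.0003,0,1' > path.dat && python3 drive.py path.dat
python3 - <<'E'
from h import *
d=tilt();face(d,255,390,322,350);face(d,265,375,260,308);cv2.imwrite('pics/w6.png',d['pixels'][:,:,::-1])
E
```

```text
t: 10.95
tcp_pos: [0.4907, 0.0417, 0.1012]
tool_rot: [1.0, 0.021, -0.0, -0.0]
force: [-0.0, 0.4, 0.4]
finger_gap: 0.999
gripper_force: 0.0
n 17557 [-0.0025 -0.022  -0.035 ] [0.0219 0.022  0.005 ]
top face c [ 0.0136  0.0001 -0.0196] 2268 lean x,y deg (tool) [48.15 -0.18] [ 0.003 -0.022 -0.033] [ 0.022  0.022 -0.009]
[0.4907 0.0417 0.1012] [ 9.998e-01  2.090e-02 -1.000e-04 -0.000e+00] [-0.   0.4  0.4] t 10.95
face [ 0.0166  0.0005 -0.0229] [ 0.146  0.    -0.989] deg 8.4 3330 std 0.0005
face [ 0.021  -0.0001  0.0046] [ 1.    -0.001  0.002] deg 90.12 5080 std 0.00021
```

View pics/w6.png

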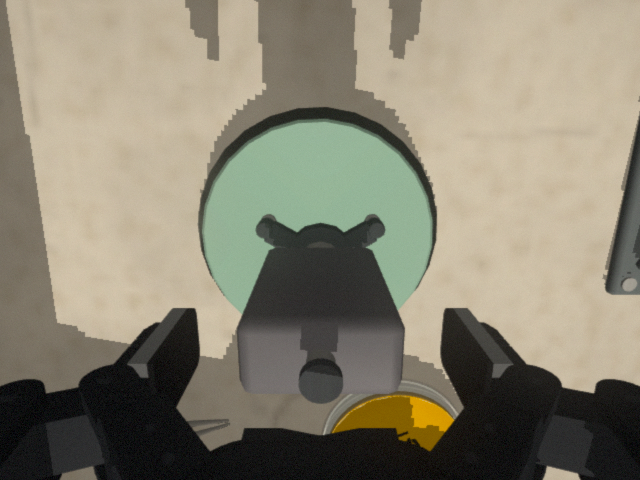

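Upright on all three feet with the fingers clear. I'll rise, wait a second, and measure it from above.

In the tool's units: -0.14 m is -0.2333, -0.12 m is -0.2.

```bash
echo '0,0,-0.0167,0,1 | 0,0,-0.0667,0,1 | 0,0,-0.1333,0,1 | -0.0333,0,-0.2,0,1 | -0.0667,0,-0.2333,0,1 | -0.0667,0,-0.2333,0,1 | -0.0667,0,-0.2333,0,1 | -0.0667,0,-0.2333,0,1 | -0.0667,0,-0.2333,0,1 | -0.0667,0,-0.2333,0,1' > path.dat && python3 drive.py path.dat
python3 - <<'E'
from h import *
d=snap('wrist');s=d['s'];print(s['tcp_pos'],s['tool_rot'],s['t']);W=cloud(d)
def rect(m,n):
    r=cv2.minAreaRect(W[m][:,:2].astype(np.float32));print(n,m.sum(),r,np.median(W[m][:,2]),W[m][:,2].std())
h=W[...,2];near=np.hypot(W[...,0]-.5,W[...,1]-.042)<.05
rect(near&(abs(h-.125)<.005),'head top'); rect(near&(h>.1315)&(h<.14),'cap')
m=near&(abs(h-.125)<.004);P=W[m];c=P.mean(0);print('n',np.linalg.svd(P-c,full_matrices=False)[2][2])
cv2.imwrite('pics/w7.png',d['pixels'][:,:,::-1])
E
```

```text
t: 12.0
tcp_pos: [0.4509, 0.04, 0.2402]
tool_rot: [1.0, 0.021, -0.001, -0.0]
force: [-0.2, 0.5, -0.1]
finger_gap: 1.004
gripper_force: 0.0
[0.45090275 0.04000879 0.24016913] [ 9.99781691e-01  2.08689172e-02 -1.01200081e-03 -1.88313229e-04] 12.0
head top 2907 ((0.4997195601463318, 0.0421275720000267), (0.02343808114528656, 0.04576446861028671), 2.4627273082733154) 0.12404199017409392 0.0010780914394011775
cap 330 ((0.4996335804462433, 0.04225945100188255), (0.01071782223880291, 0.010412970557808876), 2.4004859924316406) 0.1343827837658616 0.0007172280347461733
n [ 0.00621382 -0.00111192  0.99998008]
```

View pics/w7.png

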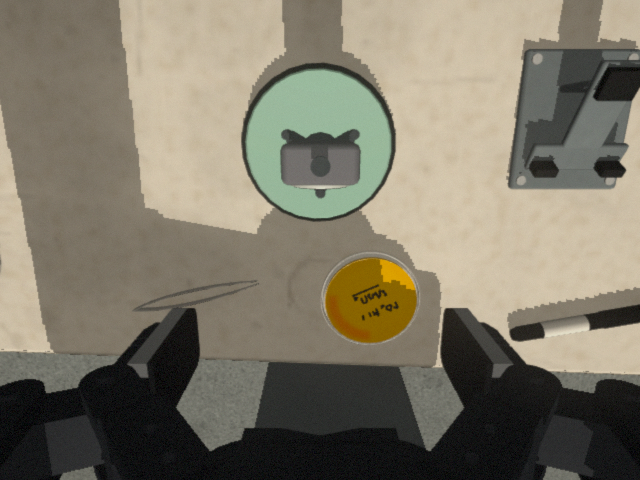

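Level and centred: axis at (0.4997, 0.0422), seen at (320,165). Before regrasping I'll look at the lens with the same wrist camera.

In the tool's units: 0.429 m is 0.715, 0.24 m is 0.4.

```bash
echo '0,0.0333,0,0,1 | 0.0033,0.1,0,0,1 | 0.0067,0.175,0,0,1 | 0.01,0.25,0,0,1 | 0.0133,0.325,0,0,1 | 0.0167,0.4,0,0,1 | 0.02,0.475,0,0,1 | 0.0217,0.55,0,0,1 | 0.024,0.625,0,0,1 | 0.024,0.6833,0,0,1 | 0.024,0.715,0,0,1 | 0.024,0.715,0,0,1 | 0.024,0.715,0,0,1 | 0.024,0.715,0,0,1' > path.dat && python3 drive.py path.dat
python3 - <<'E'
from h import *
d=snap('wrist');s=d['s'];print(s['tcp_pos'],s['tool_rot'],s['t'],s['qd'].round(3));W=cloud(d);h=W[...,2]
m=(h>.06)&(np.hypot(W[...,0]-.532,W[...,1]+.388)<.08)
P=W[m];print(len(P),P.max(0),P.min(0))
print('enc',cv2.minEnclosingCircle(P[:,:2].astype(np.float32)))
from scipy.optimize import least_squares
for rr in (.03,.04,.045):
    Q=W[(h>.06)&(np.hypot(W[...,0]-.532,W[...,1]+.388)<rr)]
    f=lambda p:np.linalg.norm(Q-p,axis=1)-.075
    r=least_squares(f,[.532,-.388,.03],loss='soft_l1',f_scale=.001);print(rr,len(Q),r.x.round(4),'crown',r.x[2]+.075,f(r.x).std())
cv2.imwrite('pics/w8.png',d['pixels'][:,:,::-1])
E
```

```text
t: 13.45
tcp_pos: [0.4829, -0.3863, 0.2406]
tool_rot: [1.0, 0.021, -0.001, -0.001]
force: [0.5, 0.1, -0.1]
finger_gap: 0.998
gripper_force: 0.0
[ 0.48289355 -0.38631918  0.24062739] [ 9.99771022e-01  2.13668895e-02 -6.07421192e-04 -9.95450735e-04] 13.45 [ 0.009 -0.011  0.001 -0.002 -0.001 -0.001]
80535 [ 0.59594474 -0.31720794  0.31444867] [ 0.4700994  -0.45872995  0.0755121 ]
enc ((0.5213215351104736, -0.38729867339134216), 0.07503706961870193)
0.03 7143 [ 0.5339 -0.3896  0.0276] crown 0.10261998661937226 0.02127637230007419
0.04 24491 [ 0.5122 -0.3909  0.2188] crown 0.2938429404666248 0.02117055768506513
0.045 34665 [ 0.5126 -0.3894  0.2234] crown 0.2983897701131345 0.02606729015628864
```

View pics/w8.png

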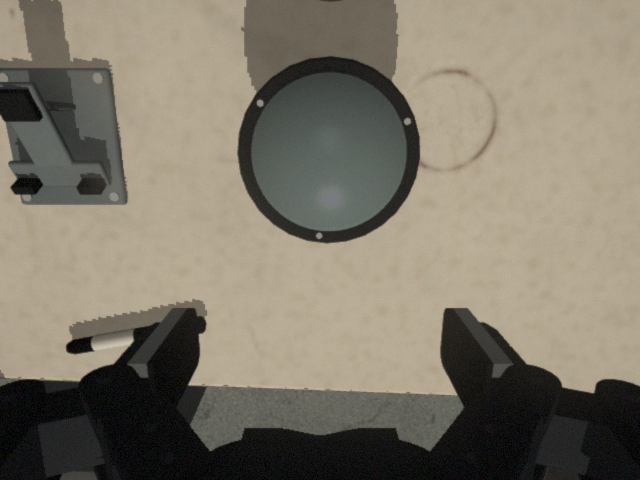

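The lens cell circle is centred near (329,150) with radius about 91 px. I'll refit without the gripper pixels.

Run:
```python
from h import *
from scipy.optimize import least_squares
for n in ('wrist','top'):
    d=load(n) if n=='wrist' else None
    if n=='top': d=snap('top')
    W=cloud(d);h=W[...,2]
    v,u=np.mgrid[:480,:640]
    ok=(h<.12)&(h>.065)&((v<250) if n=='wrist' else (h>0))
    for rr in (.03,.045):
        Q=W[ok&(np.hypot(W[...,0]-.532,W[...,1]+.3885)<rr)]
        f=lambda p:np.linalg.norm(Q-p,axis=1)-.075
        r=least_squares(f,[.532,-.388,.03],loss='soft_l1',f_scale=.001);print(n,rr,len(Q),r.x.round(4),'crown',r.x[2]+.075,f(r.x).std())
    m=(ok&(np.hypot(W[...,0]-.532,W[...,1]+.3885)<.07)).astype(np.uint8)
    c=max(cv2.findContours(m,cv2.RETR_EXTERNAL,cv2.CHAIN_APPROX_NONE)[0],key=len);e=cv2.fitEllipse(c)
    print('ellipse',e,ray(d,*e[0],.082))
    pts=np.array([ray(d,*p[0],.082)[:2] for p in c]);g=least_squares(lambda q:np.hypot(*(pts-q[:2]).T)-q[2],[.532,-.388,.062],loss='soft_l1',f_scale=.001);print('rim',g.x)
    lab=d['pixels'];m=((np.hypot(W[...,0]-.532,W[...,1]+.3885)<.056)&ok&(lab.sum(2)>180)).astype(np.uint8)
    c=max(cv2.findContours(m,cv2.RETR_EXTERNAL,cv2.CHAIN_APPROX_NONE)[0],key=len)
    pts=np.array([ray(d,*p[0],.082)[:2] for p in c]);g=least_squares(lambda q:np.hypot(*(pts-q[:2]).T)-q[2],[.532,-.388,.05],loss='soft_l1',f_scale=.001);print('glass',g.x)
```

```text
wrist 0.03 7069 [ 0.5339 -0.3896  0.0276] crown 0.10260512349803819 0.0006459823763790111
wrist 0.045 14980 [ 0.5339 -0.3896  0.0276] crown 0.10259725625807117 0.0005977791111680949
ellipse ((328.32342529296875, 149.4345703125), (181.26119995117188, 185.4232940673828), 7.653392314910889) [ 0.53794725 -0.38933847  0.082     ]
rim [ 0.53426787 -0.38946873  0.06049693]
glass [ 0.5336757  -0.38968141  0.05153318]
top 0.03 290 [ 0.5311 -0.3887  0.0274] crown 0.10240563319344409 0.0022886390414034994
top 0.045 569 [ 0.5321 -0.3895  0.0275] crown 0.10246913464762493 0.002185748166660463
ellipse ((444.6054382324219, 233.2870635986328), (32.48512649536133, 46.21946334838867), 47.36643981933594) [ 0.54216239 -0.37713853  0.082     ]
rim [ 0.53933733 -0.37950621  0.05294211]
glass [ 0.54191882 -0.38347873  0.04229799]
```

Crown at (0.5339, -0.3896, 0.1026). That agrees with the glass circle and the stated 83–108 mm range. Now back to the flat to regrasp.

Careful with the scale: shifts go in shares of 60 cm and turns go in shares of 360 degrees. That gives: -0.429 m is -0.715, -0.24 m is -0.4.

```bash
echo '0.0033,-0.0333,0,0,1 | 0.0067,-0.1,0,0,1 | 0.0133,-0.175,0,0,1 | 0.02,-0.25,0,0,1 | 0.0267,-0.325,0,0,1 | 0.0333,-0.4,0,0,1 | 0.04,-0.475,0,0,1 | 0.0467,-0.55,0,0,1 | 0.0533,-0.625,0,0,1 | 0.0575,-0.6833,0,0,1 | 0.0575,-0.715,0,0,1 | 0.0575,-0.715,0,0,1 | 0.0575,-0.715,0.0667,0,1 | 0.0575,-0.715,0.1333,0,1 | 0.0575,-0.715,0.1833,0,1 | 0.0575,-0.715,0.2117,0,1 | 0.0575,-0.715,0.2233,0,1 | 0.0575,-0.715,0.2233,0,1 | 0.0575,-0.715,0.2233,0,1' > path.dat && python3 drive.py path.dat
python3 - <<'E'
from h import *
d=snap('wrist');s=d['s'];print(s['tcp_pos'],s['tool_rot'],s['t'],s['force']);L=(cloud(d)-s['tcp_pos'])@Ro.from_quat(s['tool_rot']).as_matrix()
m=(abs(L[...,1])<.0235)&(L[...,2]<-.015)&(L[...,2]>-.034)&(abs(L[...,0])<.02);print(cv2.minAreaRect(L[m][:,:2].astype(np.float32)),np.median(L[m][:,2]))
v=np.mgrid[:480,:640][0];m=(abs(L[...,1])<.015)&(abs(L[...,2]-.003)<.012)&(abs(L[...,0])<.03);print('back face x',np.median(L[m][:,0]),m.sum())
E
```

```text
t: 15.45
tcp_pos: [0.5001, 0.0419, 0.108]
tool_rot: [1.0, 0.021, 0.001, 0.0]
force: [1.2, -0.0, 1.0]
finger_gap: 1.001
gripper_force: 0.0
[0.50013629 0.04188699 0.1080263 ] [9.99782867e-01 2.08237050e-02 7.58256477e-04 1.33003031e-04] 15.45 [ 1.24131824 -0.04166407  0.98928061]
((0.00021402724087238312, -0.0001003555953502655), (0.04414032772183418, 0.022968588396906853), 89.94645690917969) -0.016370543450100423
back face x 0.011518511621662916 2908
```

Centred to within 0.5 mm. I'll grip and lift.

In the tool's units: -0.1 m is -0.1667, -0.085 m is -0.1417.

```bash
echo '0,0,0,0,0.3 | 0,0,0,0,0.3 | 0,0,0,0,0.3 | 0,0,0,0,0.3 | 0,0,0,0,0.3 | 0,0,0,0,0.3 | 0,0,0,0,0.3 | 0,0,-0.005,0,0.3 | 0,0,-0.0167,0,0.3 | 0,0,-0.0417,0,0.3 | 0,0,-0.075,0,0.3 | 0,0,-0.1083,0,0.3 | 0,0,-0.1417,0,0.3 | 0,0,-0.1667,0,0.3 | 0,0,-0.1667,0,0.3 | 0,0,-0.1667,0,0.3' > path.dat && python3 drive.py path.dat 35
cat >> h.py <<'E'
def inhand():
    d=snap('wrist');s=d['s'];L=(cloud(d)-s['tcp_pos'])@Ro.from_quat(s['tool_rot']).as_matrix()
    b=(abs(L[...,1])<.015)&(abs(L[...,2]-.003)<.014)&(abs(L[...,0]-.012)<.008);P=L[b]
    k=np.polyfit(P[:,2],P[:,0],1);tp=(abs(L[...,1])<.021)&(abs(L[...,2]+.02)<.006)&(abs(L[...,0])<.009)&(np.hypot(L[...,0],L[...,1])>.009)
    Q=L[tp];c=Q.mean(0);A=np.linalg.lstsq(np.c_[Q[:,:2],np.ones(len(Q))],Q[:,2],rcond=None)[0]
    print('axis x at tool z0',k[1]-.012,'lean back deg',np.degrees(np.arctan(-k[0])),'top: centre y',(Q[:,1].min()+Q[:,1].max())/2,'z',np.median(Q[:,2]),'slope x,y deg',np.degrees(A[:2]),len(P),len(Q))
    print(s['tcp_pos'].round(4),s['tool_rot'].round(4),s['force'].round(1),s['t'],s['gripper_force']);return d
E
python3 -c "
from h import *
inhand()"
```

```text
t: 17.1
tcp_pos: [0.499, 0.0421, 0.2069]
tool_rot: [1.0, 0.021, -0.0, -0.0]
force: [-0.2, 0.1, -4.0]
finger_gap: 0.532
gripper_force: 37.9
axis x at tool z0 -0.0003108047232654905 lean back deg 0.1510282982730137 top: centre y 1.500406179751057e-07 z -0.016378694532678772 slope x,y deg [0.5982492  0.02379362] 3389 5037
[0.499  0.0421 0.2069] [ 9.998e-01  2.090e-02 -5.000e-04 -1.000e-04] [-0.2  0.1 -4. ] 17.1 37.923738956451416
```

In the tool's units: 0.4328 m is 0.7213, 0.0171 m is 0.0285.

```bash
echo '0,0.0067,-0.0083,0,0.3 | 0,0.02,-0.0167,0,0.3 | 0.0017,0.04,-0.02,0,0.3 | 0.0033,0.0667,-0.02,0,0.3 | 0.005,0.1,-0.02,0,0.3 | 0.0067,0.1417,-0.02,0,0.3 | 0.0083,0.1917,-0.02,0,0.3 | 0.0117,0.245,-0.02,0,0.3 | 0.0133,0.3,-0.02,0,0.3 | 0.015,0.355,-0.02,0,0.3 | 0.0167,0.41,-0.02,0,0.3 | 0.02,0.465,-0.02,0,0.3 | 0.0217,0.5167,-0.02,0,0.3 | 0.0233,0.5667,-0.02,0,0.3 | 0.025,0.6117,-0.02,0,0.3 | 0.0267,0.6517,-0.02,0,0.3 | 0.0283,0.685,-0.02,0,0.3 | 0.0285,0.7067,-0.02,0,0.3 | 0.0285,0.7183,-0.02,0,0.3 | 0.0285,0.7213,-0.02,0,0.3' > path.dat && python3 drive.py path.dat
echo '0,0,0,0,0.3 | 0,0,0,0,0.3 | 0,0,0,0,0.3' > path.dat && python3 drive.py path.dat
python3 -c "
from h import *
inhand()"
```

```text
t: 19.15
tcp_pos: [0.5343, -0.3903, 0.2188]
tool_rot: [1.0, 0.02, -0.0, -0.0]
force: [-1.0, 0.6, -4.5]
finger_gap: 0.534
gripper_force: 37.7
t: 19.45
tcp_pos: [0.5349, -0.3886, 0.2193]
tool_rot: [1.0, 0.021, -0.0, -0.0]
force: [-0.4, -0.2, -3.8]
finger_gap: 0.534
gripper_force: 37.7
axis x at tool z0 -0.00029442636340975756 lean back deg 0.1571257266309908 top: centre y 1.7173277816976557e-06 z -0.016314779757208197 slope x,y deg [0.48892475 0.02031888] 3394 5083
[ 0.5349 -0.3886  0.2193] [ 9.998e-01  2.140e-02 -1.000e-04 -3.000e-04] [-0.4 -0.2 -3.8] 19.45 37.723347544670105
```

In the tool's units: 0.015 m is 0.025, 0.01 m is 0.0167.

```bash
echo '0,0,0,0,0.3 | 0,0,0,0,0.3' > path.dat && python3 drive.py path.dat; echo '-0.001,0.0013,0.0083,0,0.3 | -0.001,0.0013,0.0167,0,0.3 | -0.001,0.0013,0.025,0,0.3 | -0.001,0.0013,0.025,0,0.3 | -0.001,0.0013,0.025,0,0.3' > path.dat && python3 drive.py path.dat
```

```text
t: 19.7
tcp_pos: [0.5349, -0.3893, 0.2193]
tool_rot: [1.0, 0.021, 0.0, 0.0]
force: [0.3, -0.1, -4.2]
finger_gap: 0.535
gripper_force: 37.7
t: 20.2
tcp_pos: [0.5341, -0.3904, 0.2038]
tool_rot: [1.0, 0.021, -0.0, -0.0]
force: [0.9, 0.3, -3.7]
finger_gap: 0.537
gripper_force: 37.8
```

In the tool's units: 0.013 m is 0.0217, -0.0008 m is -0.0013.

```bash
echo '0,-0.0013,0.0067,0,0.3 | 0,-0.0013,0.0133,0,0.3 | 0,-0.0013,0.0183,0,0.3 | 0,-0.0013,0.0217,0,0.3 | 0,-0.0013,0.0217,0,0.3 | 0,-0.0013,0.0217,0,0.3' > path.dat && python3 drive.py path.dat;echo '0,0,0.0008,0,0.3 | 0,0,0.0017,0,0.3 | 0,0,0.0017,0,0.3' > path.dat && python3 drive.py path.dat
```

```text
t: 20.8
tcp_pos: [0.5342, -0.3896, 0.1912]
tool_rot: [1.0, 0.021, -0.0, -0.0]
force: [-0.2, 0.5, -3.6]
finger_gap: 0.536
gripper_force: 37.8
t: 21.1
tcp_pos: [0.5343, -0.3897, 0.1902]
tool_rot: [1.0, 0.021, 0.0, 0.0]
force: [-0.2, -1.0, -4.2]
finger_gap: 0.531
gripper_force: 37.8
```

In the tool's units: 0.001 m is 0.0017, 0.0005 m is 0.0008.

```bash
for i in 1 2; do echo '0,0,0.0008,0,0.3 | 0,0,0.0017,0,0.3 | 0,0,0.0017,0,0.3' > path.dat && python3 drive.py path.dat | grep -E "t:|tcp|^force"; done; echo '0,0,0.0008,0,0.3 | 0,0,0.0008,0,0.3' > path.dat && python3 drive.py path.dat
```

```text
t: 21.4
tcp_pos: [0.5343, -0.3897, 0.1892]
tool_rot: [1.0, 0.021, 0.0, 0.0]
force: [-0.1, 0.2, -4.1]
t: 21.7
tcp_pos: [0.5342, -0.3897, 0.1881]
tool_rot: [1.0, 0.021, -0.0, 0.0]
force: [0.4, -0.1, -3.1]
t: 21.9
tcp_pos: [0.5342, -0.3897, 0.1876]
tool_rot: [1.0, 0.021, -0.0, -0.0]
force: [0.1, 0.7, -3.5]
finger_gap: 0.535
gripper_force: 37.8
```

In the tool's units: 0.0004 m is 0.0007.

```bash
echo '0,0,0.0007,0,0.3 | 0,0,0.0007,0,0.3' > path.dat && python3 drive.py path.dat; echo '0,0,0.0007,0,0.3 | 0,0,0.0007,0,0.3' > path.dat && python3 drive.py path.dat; echo '0,0,0.0005,0,0.3 | 0,0,0.0005,0,0.3' > path.dat && python3 drive.py path.dat
```

```text
t: 22.1
tcp_pos: [0.5342, -0.3897, 0.1873]
tool_rot: [1.0, 0.021, -0.0, 0.0]
force: [-0.6, 0.2, -3.4]
finger_gap: 0.54
gripper_force: 37.8
t: 22.3
tcp_pos: [0.5342, -0.3897, 0.1869]
tool_rot: [1.0, 0.021, -0.0, -0.0]
force: [1.1, 0.8, -4.3]
finger_gap: 0.537
gripper_force: 37.8
t: 22.5
tcp_pos: [0.5342, -0.3897, 0.1867]
tool_rot: [1.0, 0.021, 0.0, 0.0]
force: [0.4, 0.2, -3.7]
finger_gap: 0.534
gripper_force: 37.9
```

In the tool's units: 0.0004 m is 0.0007.

```bash
echo '0,0,0.0007,0,0.3 | 0,0,0.0007,0,0.3' > path.dat && python3 drive.py path.dat; echo '0,0,0.0005,0,0.3 | 0,0,0.0005,0,0.3' > path.dat && python3 drive.py path.dat; echo '0,0,0.0005,0,0.3 | 0,0,0.0005,0,0.3' > path.dat && python3 drive.py path.dat
```

```text
t: 22.7
tcp_pos: [0.5343, -0.3897, 0.1866]
tool_rot: [1.0, 0.021, 0.0, 0.0]
force: [-0.6, 1.3, -0.6]
finger_gap: 0.531
gripper_force: 38.2
t: 22.9
tcp_pos: [0.5343, -0.3897, 0.1865]
tool_rot: [1.0, 0.021, 0.0, 0.0]
force: [-0.5, 1.4, 1.3]
finger_gap: 0.536
gripper_force: 38.4
t: 23.1
tcp_pos: [0.5343, -0.3898, 0.1864]
tool_rot: [1.0, 0.021, 0.0, 0.0]
force: [-1.0, 1.2, 4.0]
finger_gap: 0.538
gripper_force: 38.7
```

In the tool's units: -0.0004 m is -0.0007, -0.0003 m is -0.0005.

```bash
echo '-0.0005,-0.0007,-0.0005,0,0.3 | -0.0005,-0.0007,-0.0005,0,0.3 | -0.0005,-0.0007,-0.0005,0,0.3' > path.dat && python3 drive.py path.dat; echo '0,0,0.0005,0,0.3 | 0,0,0.0005,0,0.3' > path.dat && python3 drive.py path.dat; echo '0,0,0.0005,0,0.3 | 0,0,0.0005,0,0.3' > path.dat && python3 drive.py path.dat
```

```text
t: 23.4
tcp_pos: [0.5342, -0.3897, 0.1864]
tool_rot: [1.0, 0.021, 0.0, 0.001]
force: [-0.8, 1.0, 4.9]
finger_gap: 0.535
gripper_force: 38.6
t: 23.6
tcp_pos: [0.5342, -0.3897, 0.1863]
tool_rot: [1.0, 0.021, 0.0, 0.001]
force: [-1.2, 1.2, 5.9]
finger_gap: 0.537
gripper_force: 39.0
t: 23.8
tcp_pos: [0.5343, -0.3897, 0.1863]
tool_rot: [1.0, 0.021, 0.001, 0.001]
force: [-1.4, 0.3, 8.0]
finger_gap: 0.535
gripper_force: 39.1
```

In the tool's units: -0.0007 m is -0.0012.

```bash
echo '0,0,-0.0012,0,0.3 | 0,0,-0.0012,0,0.3' > path.dat && python3 drive.py path.dat; echo '0,0,0,0,0.6 | 0,0,0,0,0.6 | 0,0,0,0,0.8 | 0,0,0,0,1 | 0,0,0,0,1 | 0,0,0,0,1 | 0,0,0,0,1' > path.dat && python3 drive.py path.dat
python3 -c "
from h import *
d=inhand();cv2.imwrite('pics/w9.png',d['pixels'][:,:,::-1])"
```

```text
t: 24.0
tcp_pos: [0.5342, -0.3897, 0.1864]
tool_rot: [1.0, 0.021, 0.0, 0.001]
force: [-0.1, 0.0, 5.8]
finger_gap: 0.533
gripper_force: 38.6
t: 24.7
tcp_pos: [0.5339, -0.3893, 0.186]
tool_rot: [1.0, 0.021, 0.0, -0.0]
force: [-0.3, -0.9, 0.5]
finger_gap: 1.003
gripper_force: 0.0
axis x at tool z0 -0.0001099741893456855 lean back deg -0.0038220762608910564 top: centre y 2.8156385738341977e-06 z -0.01688981669994061 slope x,y deg [ 0.1295535  -0.13140206] 3420 5054
[ 0.5339 -0.3893  0.186 ] [ 0.9998  0.0209  0.     -0.    ] [-0.3 -0.9  0.5] 24.7 0.0
```

Level to about 0.2°. I'll back off straight up and check.

In the tool's units: -0.13 m is -0.2167, -0.11 m is -0.1833.

```bash
echo '0,0,-0.0083,0,1 | 0,0,-0.05,0,1 | 0,0,-0.1167,0,1 | -0.0333,0,-0.1833,0,1 | -0.0667,0,-0.2167,0,1 | -0.0833,0,-0.2167,0,1 | -0.0833,0,-0.2167,0,1 | -0.0833,0,-0.2167,0,1 | -0.0833,0,-0.2167,0,1 | -0.0833,0,-0.2167,0,1 | -0.0833,0,-0.2167,0,1' > path.dat && python3 drive.py path.dat
python3 - <<'E'
from h import *
d=snap('wrist');s=d['s'];W=cloud(d);h=W[...,2]
near=np.hypot(W[...,0]-.534,W[...,1]+.389)<.03
m=near&(abs(h-.204)<.006);P=W[m];c=np.median(P,0);P=P[abs(P[:,2]-c[2])<.002];print(cv2.minAreaRect(P[:,:2].astype(np.float32)),c,np.degrees(np.linalg.lstsq(np.c_[P[:,:2],np.ones(len(P))],P[:,2],rcond=None)[0][:2]),s['t'],s['force'])
m=near&(h>.21)&(h<.22);print('cap',cv2.minAreaRect(W[m][:,:2].astype(np.float32)),W[m][:,2].max())
cv2.imwrite('pics/w10.png',d['pixels'][:,:,::-1])
E
```

```text
t: 25.85
tcp_pos: [0.4843, -0.3911, 0.315]
tool_rot: [1.0, 0.021, -0.0, -0.001]
force: [0.4, -0.5, -0.0]
finger_gap: 1.001
gripper_force: 0.0
((0.5337074398994446, -0.3897237479686737), (0.022944077849388123, 0.045056816190481186), 2.4378509521484375) [ 0.53481111 -0.38934701  0.20256113] [-0.11119112 -0.0450544 ] 25.85 [ 0.39283192 -0.45556378 -0.02199103]
cap ((0.5335381627082825, -0.38980036973953247), (0.010751212015748024, 0.010243266820907593), 2.63077449798584) 0.2146454440077489
```

View pics/w10.png

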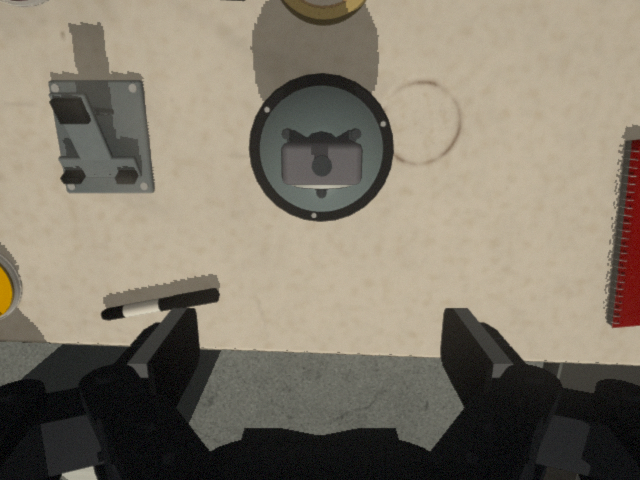

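The spherometer stands level and centred on the lens at (321,150), with all three feet on the glass and the gripper clear of it. Handing in.

```bash
python3 -c "
from station import manip, imaging, order, probe_bus
print(order.sign_off())"
```

```text
the job is handed in; nothing more can be done
None
```

The spherometer stood free on the optical flat to take its zero, and now stands level to about 0.2° on the lens crown with the gripper clear; I handed the job in at about 26 s, though `sign_off` gave no verdict.

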